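# Fit the keyed punch into the covered die

## Robot

A 7-joint arm with a two-finger parallel gripper is mounted at the origin on the work surface. World frame = base frame: x ahead of the robot, y to its left, z up, the work surface at z = 0. Lengths are in m, angles in rad, forces in N, time in s.
With the tool pointing down it reaches from about 0.425 to 0.925 m from the base axis. Payload 6.8 kg.
Tool frame: the origin (TCP) lies at the very end of the fingers, on their centre line; the grasp point (between the pads) lies 19 mm behind it (bot.grasp_offset is the distance from the TCP to the grasp point, in m); z points along the fingers, y is the direction in which the jaws open and shut (so a half turn about z gives the same grasp; the last joint's range is limited). The gripper opens to 85 mm and grips with 20 to 120 N. Pads are 22 mm wide; open, the fingers measure 114 mm over their backs; the gripper's body (76 mm by 85 mm) begins 54 mm behind the grasp point. The pads swing forward as they close: fully open they stand 13 mm farther back than shut.
Start: joints at [1.226, 0.477, 0.022, 1.555, -0.011, 1.109, -0.083], TCP at [0.158, -0.656, 0.231] pointing down, gripper open.
Joint ranges: [-2.96, 2.96], [-0.34, 2.1], [-1.41, 1.46], [0.24, 2.44], [-1.37, 4.51], [0.17, 1.92], [-2.96, 2.96]. Speed limits (rad/s): [2.39, 2.39, 3.14, 3.14, 3.14, 3.14, 3.14].

## Interface

Orientations are given as a unit quaternion [w, x, y, z].
In Python, from station import monitor, cams, bot, finder gives the robot as it stands.
- The arm moves only by the tool jog_arm, never from a script. Its argument "plan" is a list of rows, each an object of numbers: "x", "y", "z": the shift along the tool's x, y, z as a fraction of full scale; "wx", "wy", "wz": the turn, a rotation vector about the tool's x, y, z as a fraction of full scale. A call has 1 to 12 rows; each row is the pose to reach, as a shift and turn from the pose measured when the call began, along the tool's axes at that moment, turning the shorter way round; what a row does not reach only later rows make up. Full scale, the value 1, is 20 cm for a shift and 180 degrees for a turn. A row lasts 1/12 s, in which the tool goes at most 41.7 mm and 7.16 degrees, less where a joint would pass 70% of its speed; a pose out of reach is approached as far as the arm can. A call with a number of a shift or a turn outside -1 to 1 is refused whole. A call with a gripper value outside its range is refused whole. "hand" is the opening, from -1 (shut) to 1 (fully open), set as the call begins (left out, the last holds). The fingers move at their own pace and stop on an object; "grip_force" is the grip in N (left out, the last holds). Time passes only in rows, so rows that repeat a pose let the fingers close. It gives the time, the measured TCP pose, the force and the opening at its end, in the units of the state.
- monitor.get_obs(): the state, without advancing time (a new reading comes with each control period).
- cams.read_camera(name): name is "scene" or "top" or "wrist"; returns the picture (384x512x3 uint8, red, green, blue); there is no depth.
- cams.get_calibration(name): a dict with "fx", "fy", "cx", "cy" (pixels), "extrinsics" (4x4, takes a point from world to camera coordinates). Camera axes: x right, y down, z forward; pixel columns grow to the right and rows downward; lengths in m; the calibration is good to about 2 mm. A picture is of the moment at which its call begins: read the wrist's pose just before it. get_calibration takes no time and is no camera call; for the wrist camera it gives the pose at the moment of the call.
- bot.hand_in(): hands the job in, once; it reports no verdict.
Trained networks look in the newest picture that a camera, given by its name, has taken for a name from the list of things; names that differ only in an ending like _2 or _b are one class to them, and where a whole thing is asked for, a point or a joint stands for the part that bears it (a point fixed in the world has none). Each returns a list of dicts, best first, with "confidence" (0 to 1); they miss things now and then, are a little off and sometimes report something else, mostly with a low value. They report only what shows in the picture. A call takes as long as a camera call. They do not tell look-alikes from the thing itself.
- finder.find_in(camera, target): "bbox" ([left, top, width, height] in pixels, round what is visible of it).
- finder.place_of(camera, target): "location" ([column, row] in pixels: a listed point, or the origin of a listed thing).
The state is a dict: "t": time; "q": joint angles; "joint_vel": joint speeds; "joint_torque": joint torques, N m; "eef_pos": TCP position; "tool_rot": TCP orientation; "contact_force": force on the tool from outside, world axes, zero at the start; "torque": the same for the moment, N m; "gripper_width": opening from 0.0 (shut) to 1.0 (fully open).
Only numpy, scipy, OpenCV 4.12 (cv2) and the standard library are available. Lean on these libraries where they do the work, as an engineer would, in place of code of your own. Each camera call takes 0.05 s, during which the arm holds its last target. There are 200 camera calls.

## Task

Take the cover off the die and lay it flat, knob up, in the open tray. Then fetch the flat-headed punch from the sloping rack, lower its nose into the die and, pressing lightly, turn it until its two lugs find the keyways and it drops fully home with its collar flush on the die. Let go of it there, and leave the round-headed plug, the V-block, the steel sleeve and the square bar where they are.

Things in the scene. Friction and masses are not known exactly. Their poses are not given: they have to be found in the camera images.
- die_set: Fixed die set. Dark steel base plate 210 (x) x 190 (y) x 25 mm, origin at the centre of its underside on the table, z up, yaw within 0.3 rad. On its middle sits the die, a bright steel square block 112 x 112 x 45 mm, top face 70 mm above the table. The die is clamped, hard to turn, at an unreported angle within 0.35 rad either way of the plate (see seat).
- seat (a point): Centre of the die's bore, in its top face. Axes as die_set. Bore: round, upright, 35 mm diameter, through the die (45 mm deep). Two keyways cross it: one straight slot 68 mm long end to end, 18 mm wide, full depth. Seen from above the slot's line, turned with the die, lies anywhere within 0.35 rad (20 deg) either way of this y axis: find it by eye or by feel.
- pillar_l (a point): Centre of the top, 160 mm above the table, of a fixed upright steel guide pillar on the base plate: 24 mm diameter, 34 mm at the foot.
- pillar_r (a point): The same for the other guide pillar. In the die_set's frame they stand at x = +88 mm, y = +75 (l) and -75 mm (r).
- cover: Aluminium disc, 84 mm diameter, 8 mm thick, with a black round knob: 30 mm diameter, its top 48 mm above the disc's underside. Origin at the centre of the underside, z up. It starts loose on the die's top face, within 6 mm of the bore's axis, hiding the keyways. 0.14-0.28 kg.
- tray: Fixed open dark steel tray, 170 x 170 mm outside, 30 mm high, walls and floor about 4 mm thick. Origin at the centre of its underside, on the table. It stands on the robot's left or right, on the other side from the rack.
- rack: Fixed grey rack, 210 mm wide along y, origin on the table under its middle, yaw within 0.3 rad. Its top plate slopes 0.48 rad (27.5 deg), high edge at -x (robot's side), low edge at +x, and passes 72 mm above the origin. Two oblong openings (36 mm along the slope, 71 mm across) at y = +52 and -52 mm each hold a tool standing square to the slope, its head leaning 27.5 deg to +x.
- punch: The steel punch to fit. Origin at the centre of its collar's underside, z along its axis towards the head. Collar 56 mm diameter, z 0 to 10 mm. Shank below it 32 mm diameter to z -33, tapering to 22 mm at the nose tip, z -40 mm. Starts in either opening of the rack, collar on the plate, its y roughly along the rack's y (play up to 20 deg). 0.44-0.69 kg.
- head (a point): Centre of the top of the punch's flat-sided head, a rectangular block 26 mm (along the punch's x) x 46 mm (y) and 45 mm tall (z 10 to 55 mm in the punch's frame); grip it across the 26 or the 46 mm. Axes as the punch's.
- lugs (a point): On the punch's axis, level with the underside of its two lugs (z -20 mm). They stick out along +-y, in line with the head's long side: 62 mm over both, 14 mm wide, 14 mm high. While they ride on the die's face the collar is 20 mm above it; in the keyways (turning play about 3.5 deg each way) the punch goes 20 mm down until the collar lies on the die.
- plug: Bystander: a plug like the punch but with a round head, 34 mm diameter, z 10 to 55 mm, and no lugs. Origin as the punch's. In the rack's other opening.
- vblock: Bystander: dark steel V-block 90 x 70 x 65 mm high, origin at the centre of its underside.
- sleeve: Bystander: steel sleeve standing upright, 68 mm diameter, 75 mm high, origin at the centre of its underside.
- bar: Bystander: square steel bar 36 x 120 (y) x 36 mm lying beyond the die set, origin at the centre of its underside.
There are look-alikes about, which are no part of the job. Leave any yellow look-alike of the punch alone. Leave any green or yellow look-alike of the cover alone.

How it is judged:
By the outcome, as a careful person would: the job done as asked, in the order asked, and still so for the second after the job is handed in, with the robot touching nothing.
It also fails if it takes over 67 s, if anything falls off the work surface, if the arm or the gripper's body presses on something with over 40 N, if the wrist force passes 120 N, or if a joint passes its speed limit or range.

## Working session

There is one attempt and no reset: what is moved stays moved. The work goes in short steps, Python scripts to look and compute and a tool call to move; the robot and the scene stay as the last step left them, time stands still between calls to the robot, and variables do not carry over. Pictures are saved under pics/ and viewed, about 8 in all and at most 12, crops included, and the job is handed in when it is done.

Besides the shell and the picture viewer there is one more tool, called after "Call:" in YAML: its name, and indented under it one key for each argument. jog_arm: Moves the arm, as the interface text tells. Shift numbers are shares of 20 cm and turn numbers shares of 180 degrees, none past 1 either way. Its arguments: {"type":"object","properties":{"plan":{"type":"array","items":{"type":"object","properties":{"x":{"type":"number","minimum":-1,"maximum":1},"y":{"type":"number","minimum":-1,"maximum":1},"z":{"type":"number","minimum":-1,"maximum":1},"wx":{"type":"number","minimum":-1,"maximum":1},"wy":{"type":"number","minimum":-1,"maximum":1},"wz":{"type":"number","minimum":-1,"maximum":1}}}},"hand":{"type":"number"},"grip_force":{"type":"number"}},"required":["plan"]}

```bash
ls; mkdir -p pics; cat > h.py <<'E'
import numpy as np, cv2
from scipy.spatial.transform import Rotation as R
from station import monitor, cams, bot, finder
def rot(o): 
    w,x,y,z=o["tool_rot"]; return R.from_quat([x,y,z,w])
def snap(c,f=None):
    k=cams.get_calibration(c); im=cams.read_camera(c)
    if f: cv2.imwrite("pics/"+f,cv2.cvtColor(im,cv2.COLOR_RGB2BGR))
    return im,k
def unproj(k,px,z):
    E=np.array(k["extrinsics"]); d=np.array([(px[0]-k["cx"])/k["fx"],(px[1]-k["cy"])/k["fy"],1])
    c=-E[:3,:3].T@E[:3,3]; d=E[:3,:3].T@d
    return c+d*(z-c[2])/d[2]
def proj(k,p):
    E=np.array(k["extrinsics"]); q=E[:3,:3]@np.asarray(p)+E[:3,3]
    return np.array([k["fx"]*q[0]/q[2]+k["cx"],k["fy"]*q[1]/q[2]+k["cy"]])
def tri(obs): # [(k,px)...]
    A=[];b=[]
    for k,px in obs:
        E=np.array(k["extrinsics"]); c=-E[:3,:3].T@E[:3,3]
        d=E[:3,:3].T@np.array([(px[0]-k["cx"])/k["fx"],(px[1]-k["cy"])/k["fy"],1]); d/=np.linalg.norm(d)
        P=np.eye(3)-np.outer(d,d); A.append(P); b.append(P@c)
    return np.linalg.lstsq(np.vstack(A),np.hstack(b),rcond=None)[0]
def delta(pos,Rt):
    """print shift (fraction of 0.2) and turn (fraction of pi) from current pose to the TCP pose"""
    o=monitor.get_obs(); r=rot(o)
    s=r.inv().apply(np.array(pos)-o["eef_pos"])/0.2; w=(r.inv()*Rt).as_rotvec()/np.pi
    print("shift",s.round(4),"turn",w.round(4)); return s,w
E
python3 - <<'E'
from h import *
o=monitor.get_obs(); print({k:np.round(v,3) for k,v in o.items()}); print(bot.grasp_offset, rot(o).as_matrix().round(3))
ims=[]
for c in ["scene","top"]:
    im,k=snap(c); ims.append(im)
    E=np.array(k["extrinsics"]); print(c,k["fx"],(-E[:3,:3].T@E[:3,3]).round(3))
    for t,z in dict(die_set=0,seat=.07,pillar_l=.16,pillar_r=.16,cover=.07,tray=0,rack=0,punch=.08,head=.13,plug=.08,vblock=0,sleeve=0,bar=0).items():
        for d in finder.place_of(c,t)[:3]:
            print(c,t,np.round(d["location"]),round(d["confidence"],2),unproj(k,d["location"],z).round(3))
cv2.imwrite("pics/a.png",cv2.cvtColor(cv2.resize(np.hstack(ims),(800,300)),cv2.COLOR_RGB2BGR))
cv2.imwrite("pics/top.png",cv2.cvtColor(cv2.resize(ims[1],(800,600)),cv2.COLOR_RGB2BGR))
cv2.imwrite("pics/scene.png",cv2.cvtColor(cv2.resize(ims[0],(800,600)),cv2.COLOR_RGB2BGR))
E
```

```text
pics
{'t': np.float64(0.0), 'q': array([ 1.226,  0.478,  0.022,  1.556, -0.011,  1.109, -0.083]), 'joint_vel': array([ 0.001,  0.   ,  0.001,  0.   ,  0.002, -0.001,  0.   ]), 'joint_torque': array([ 0.0000e+00, -5.9645e+01,  1.6080e+00, -2.8119e+01,  1.2000e-02,
        9.0000e-03,  0.0000e+00]), 'eef_pos': array([ 0.158, -0.656,  0.23 ]), 'tool_rot': array([-0.001,  0.993,  0.118, -0.   ]), 'contact_force': array([-0.493,  0.108, -0.43 ]), 'torque': array([ 0.038, -0.007, -0.056]), 'gripper_width': np.float64(0.998)}
0.0187 [[ 0.972  0.235 -0.001]
 [ 0.235 -0.972  0.002]
 [-0.    -0.002 -1.   ]]
scene 414.52792842119385 [1.139 0.748 0.827]
scene die_set [231. 214.] 0.94 [ 0.571 -0.019  0.   ]
scene die_set [342. 264.] 0.55 [0.48  0.336 0.   ]
scene seat [233. 193.] 0.94 [ 0.555 -0.025  0.07 ]
scene pillar_l [231. 192.] 0.8 [0.627 0.063 0.16 ]
scene pillar_l [190. 176.] 0.65 [ 0.663 -0.071  0.16 ]
scene pillar_r [231. 192.] 0.8 [0.627 0.063 0.16 ]
scene pillar_r [190. 176.] 0.65 [ 0.663 -0.071  0.16 ]
scene cover [227. 199.] 0.96 [ 0.585 -0.014  0.07 ]
scene cover [290. 191.] 0.75 [
[... 1066 characters left out ...]
3. 260.] 0.77 [ 0.331 -0.117  0.07 ]
top tray [388. 214.] 0.55 [ 0.459 -0.331  0.   ]
top rack [174. 212.] 0.89 [0.485 0.328 0.   ]
top rack [153. 215.] 0.43 [0.477 0.395 0.   ]
top rack [290. 185.] 0.39 [ 0.56  -0.033  0.   ]
top punch [110. 240.] 0.89 [0.401 0.497 0.08 ]
top punch [147. 214.] 0.67 [0.476 0.39  0.08 ]
top punch [152. 267.] 0.56 [0.324 0.375 0.08 ]
top head [148. 250.] 0.62 [0.373 0.375 0.13 ]
top plug [183. 211.] 0.7 [0.48  0.285 0.08 ]
top plug [256. 155.] 0.7 [0.64  0.068 0.08 ]
top vblock [349. 132.] 0.89 [ 0.721 -0.226  0.   ]
top vblock [287. 185.] 0.19 [ 0.559 -0.025  0.   ]
top sleeve [200. 141.] 0.94 [0.707 0.247 0.   ]
top bar [292. 119.] 0.9 [ 0.769 -0.048  0.   ]
```

View pics/scene.png

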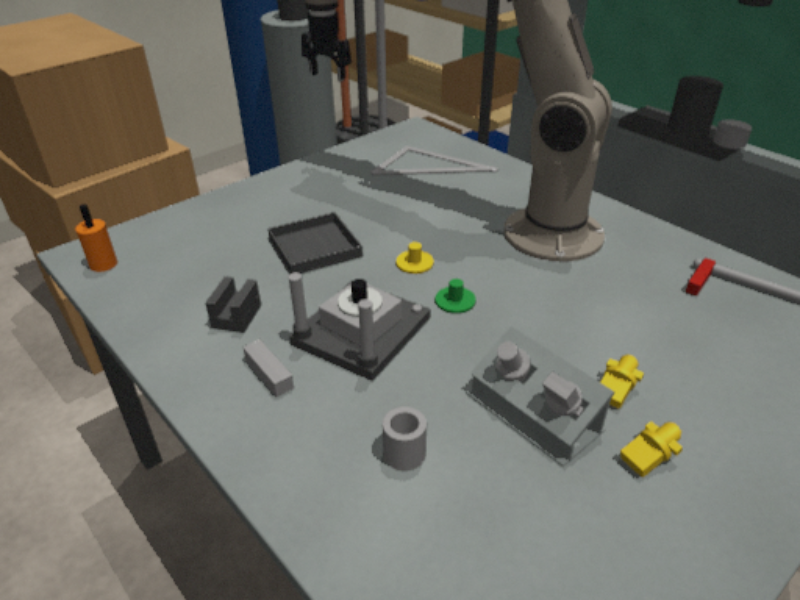

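View pics/top.png

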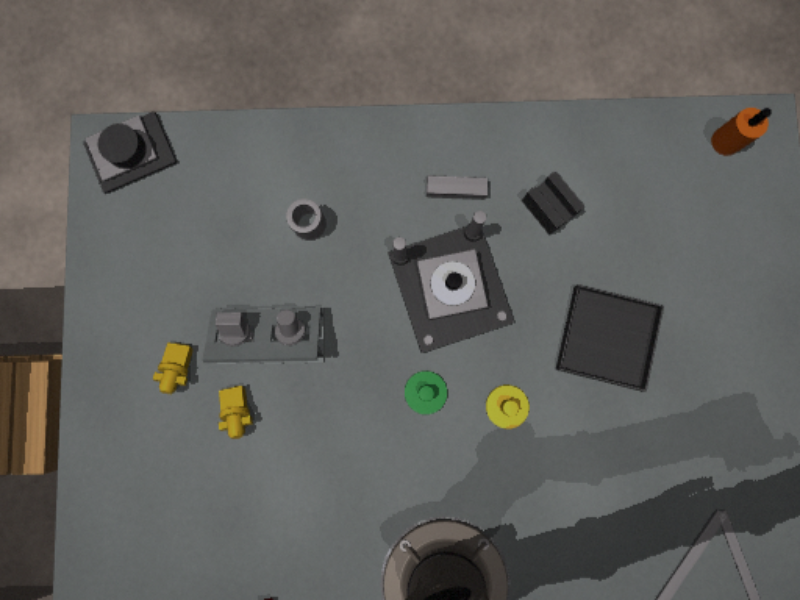

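The scene shows a bright cover with a black knob on the die, centred near (455,283) in the top view. The punch (flat head) is in the rack's left opening at about (231,325) and the plug is in the right one. The tray is on the robot's right, and the green and yellow look-alikes lie on the table. Next I move over the die.

Call:
jog_arm:
  plan:
    - {"x": 0.88, "y": -0.87, "z": -0.12}
    - {"x": 0.88, "y": -0.87, "z": -0.12}
    - {"x": 0.88, "y": -0.87, "z": -0.12}
    - {"x": 0.88, "y": -0.87, "z": -0.12}
    - {"x": 0.88, "y": -0.87, "z": -0.12}
    - {"x": 0.88, "y": -0.87, "z": -0.12}
    - {"x": 0.88, "y": -0.87, "z": -0.12}
    - {"x": 0.88, "y": -0.87, "z": -0.12}
  hand: 1

```text
invalid input at $.plan[0]: expected keys x, y, z, wx, wy, wz
```

Call:
jog_arm:
  plan:
    - {"x": 0.88, "y": -0.87, "z": -0.12}
    - {"x": 0.88, "y": -0.87, "z": -0.12}
    - {"x": 0.88, "y": -0.87, "z": -0.12}
    - {"x": 0.88, "y": -0.87, "z": -0.12}
    - {"x": 0.88, "y": -0.87, "z": -0.12}
    - {"x": 0.88, "y": -0.87, "z": -0.12}
    - {"x": 0.88, "y": -0.87, "z": -0.12}
    - {"x": 0.88, "y": -0.87, "z": -0.12}

```text
invalid input at $.plan[0]: expected keys x, y, z, wx, wy, wz
```

Call:
jog_arm:
  plan:
    - {"x": 0.88, "y": -0.87, "z": -0.12, "wx": 0, "wy": 0, "wz": 0}
    - {"x": 0.88, "y": -0.87, "z": -0.12, "wx": 0, "wy": 0, "wz": 0}
    - {"x": 0.88, "y": -0.87, "z": -0.12, "wx": 0, "wy": 0, "wz": 0}
    - {"x": 0.88, "y": -0.87, "z": -0.12, "wx": 0, "wy": 0, "wz": 0}
    - {"x": 0.88, "y": -0.87, "z": -0.12, "wx": 0, "wy": 0, "wz": 0}
    - {"x": 0.88, "y": -0.87, "z": -0.12, "wx": 0, "wy": 0, "wz": 0}
    - {"x": 0.88, "y": -0.87, "z": -0.12, "wx": 0, "wy": 0, "wz": 0}
    - {"x": 0.88, "y": -0.87, "z": -0.12, "wx": 0, "wy": 0, "wz": 0}
  hand: 1

```text
t: 2.07
eef_pos: [0.2906, -0.444, 0.256]
tool_rot: [0.0, 0.993, 0.121, 0.001]
contact_force: [-0.6, -0.5, -0.2]
gripper_width: 1.001
```

Call:
jog_arm:
  plan:
    - {"x": 0.88, "y": -0.87, "z": -0.12, "wx": 0, "wy": 0, "wz": 0}
    - {"x": 0.88, "y": -0.87, "z": -0.12, "wx": 0, "wy": 0, "wz": 0}
    - {"x": 0.88, "y": -0.87, "z": -0.12, "wx": 0, "wy": 0, "wz": 0}
    - {"x": 0.88, "y": -0.87, "z": -0.12, "wx": 0, "wy": 0, "wz": 0}
    - {"x": 0.88, "y": -0.87, "z": -0.12, "wx": 0, "wy": 0, "wz": 0}
    - {"x": 0.88, "y": -0.87, "z": -0.12, "wx": 0, "wy": 0, "wz": 0}
    - {"x": 0.88, "y": -0.87, "z": -0.12, "wx": 0, "wy": 0, "wz": 0}
    - {"x": 0.88, "y": -0.87, "z": -0.12, "wx": 0, "wy": 0, "wz": 0}

```text
t: 2.73
eef_pos: [0.421, -0.232, 0.2804]
tool_rot: [0.001, 0.992, 0.122, 0.001]
contact_force: [-1.1, -1.0, -0.9]
gripper_width: 0.998
```

```bash
python3 - <<'E'
from h import *
o=monitor.get_obs(); k=cams.get_calibration("wrist"); E=np.array(k["extrinsics"]); r=rot(o)
print("cam in tool", r.inv().apply(-E[:3,:3].T@E[:3,3]-o["eef_pos"]).round(3), "R", (r.inv().as_matrix()@E[:3,:3].T).round(2), k["fx"])
delta([.52,-.03,.31],r)
E
```

```text
cam in tool [ 0.086 -0.001 -0.142] R [[-0.   -0.94 -0.33]
 [ 1.    0.   -0.  ]
 [ 0.   -0.33  0.94]] 300.4414407786822
shift [ 0.7258 -0.8591 -0.148 ] turn [0. 0. 0.]
```

Call:
jog_arm:
  plan:
    - {"x": 0.9, "y": -0.86, "z": -0.15, "wx": 0, "wy": 0, "wz": 0}
    - {"x": 0.9, "y": -0.86, "z": -0.15, "wx": 0, "wy": 0, "wz": 0}
    - {"x": 0.9, "y": -0.86, "z": -0.15, "wx": 0, "wy": 0, "wz": 0}
    - {"x": 0.9, "y": -0.86, "z": -0.15, "wx": 0, "wy": 0, "wz": 0}
    - {"x": 0.9, "y": -0.86, "z": -0.15, "wx": 0, "wy": 0, "wz": 0}
    - {"x": 0.9, "y": -0.86, "z": -0.15, "wx": 0, "wy": 0, "wz": 0}
    - {"x": 0.9, "y": -0.86, "z": -0.15, "wx": 0, "wy": 0, "wz": 0}
    - {"x": 0.9, "y": -0.86, "z": -0.15, "wx": 0, "wy": 0, "wz": 0}
    - {"x": 0.9, "y": -0.86, "z": -0.15, "wx": 0, "wy": 0, "wz": 0}

```text
t: 3.48
eef_pos: [0.5536, -0.0243, 0.3097]
tool_rot: [0.001, 0.993, 0.121, 0.0]
contact_force: [0.9, -0.8, -0.1]
gripper_width: 0.999
```

```bash
python3 - <<'E'
from h import *
o=monitor.get_obs(); print(o["eef_pos"].round(3),np.abs(o["joint_vel"]).max().round(3))
im,k=snap("wrist","w1.png")
for t,z in dict(cover=.07,seat=.07,pillar_l=.16,die_set=0).items():
    for d in finder.place_of("wrist",t)[:2]: print(t,np.round(d["location"],1),round(d["confidence"],2),unproj(k,d["location"],z).round(4))
# knob: black blob
g=im.max(2); m=(g<25).astype(np.uint8); n,l,s,c=cv2.connectedComponentsWithStats(m)
for i in np.argsort(-s[1:,4])[:6]+1: print("dark",s[i],c[i].round(1),unproj(k,c[i],.11).round(4))
for p in ([.545,-.023,.118],): print(proj(k,p))
E
```

```text
[ 0.554 -0.024  0.31 ] 0.017
cover [198.1 249.5] 0.92 [0.4046 0.0239 0.07  ]
cover [256.7 151.4] 0.83 [ 0.5632 -0.0235  0.07  ]
pillar_l [341.8  73.7] 0.74 [ 0.6677 -0.0761  0.16  ]
pillar_l [426.9  63. ] 0.74 [ 0.6944 -0.1471  0.16  ]
dark [   0  265  162  119 9665] [ 85.8 345.3] [0.2336 0.1518 0.11  ]
dark [ 423  315   89   69 4738] [464.2 353.5] [ 0.3511 -0.3927  0.11  ]
dark [ 205  353  121   31 3056] [266.6 369.6] [ 0.2507 -0.1165  0.11  ]
dark [ 359  284   51  100 2926] [387.3 343.5] [ 0.3418 -0.2748  0.11  ]
dark [250 144  20   9  77] [259.4 146.9] [ 0.5767 -0.0231  0.11  ]
dark [261 156  11  15  58] [266.7 163.4] [ 0.5599 -0.0361  0.11  ]
[252.70202279 174.68804872]
```

View pics/w1.png

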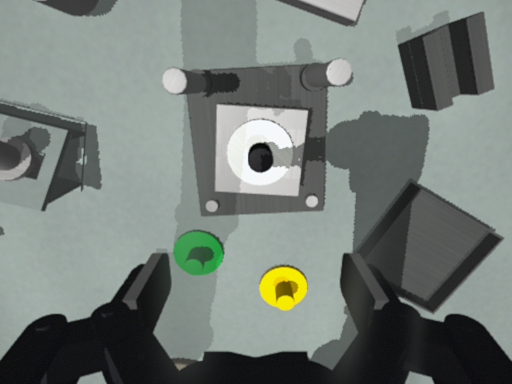

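Wrist view: cover disc near (260,152), knob top near (260,157), pillars at (174,80) and (338,71), die top square spanning (216..308,104..196).

```bash
python3 - <<'E'
from h import *
k=cams.get_calibration("wrist"); im=cv2.imread("pics/w1.png"); 
roi=np.zeros(im.shape[:2],np.uint8); roi[100:200,205:315]=1
m=((im.min(2)>215)&(roi>0)).astype(np.uint8); n,l,s,c=cv2.connectedComponentsWithStats(m); i=1+np.argmax(s[1:,4]); print(s[i])
pts=np.argwhere(l==i)[:,::-1].astype(np.float32); h=cv2.convexHull(pts); e=cv2.fitEllipse(h); print(e, unproj(k,e[0],.078).round(4))
W=np.array([unproj(k,p[0],.078)[:2] for p in h],np.float32); print("circle",cv2.minEnclosingCircle(W), "lsq", np.linalg.lstsq(np.c_[2*W,np.ones(len(W))],(W**2).sum(1),rcond=None)[0])
# die square
g=cv2.cvtColor(im,cv2.COLOR_BGR2GRAY); m=((g>150)&(roi>0)).astype(np.uint8); pts=np.argwhere(m)[:,::-1].astype(np.float32)
W=np.array([unproj(k,p,.07)[:2] for p in pts],np.float32); r=cv2.minAreaRect(W); print("die",r)
for p in [(174,80),(338,71)]: print(unproj(k,p,.16).round(4))
E
```

```text
[ 227  120   65   66 2294]
((259.5457458496094, 152.5507354736328), (65.45159912109375, 65.78123474121094), 93.76925659179688) [ 0.564 -0.026  0.078]
circle ((0.5622518658638, -0.02640722133219242), 0.04229970648884773) lsq [ 0.56253378 -0.02633647 -0.31540552]
die ((0.5629379153251648, -0.03725004196166992), (0.1160486489534378, 0.13490578532218933), 10.215603828430176)
[0.6259 0.0713 0.16  ]
[ 0.669  -0.0713  0.16  ]
```

Call:
jog_arm:
  plan:
    - {"x": 0.041, "y": 0.021, "z": 0.9, "wx": 0, "wy": 0, "wz": 0}
    - {"x": 0.041, "y": 0.021, "z": 0.9, "wx": 0, "wy": 0, "wz": 0}
    - {"x": 0.041, "y": 0.021, "z": 0.9, "wx": 0, "wy": 0, "wz": 0}
    - {"x": 0.041, "y": 0.021, "z": 0.9, "wx": 0, "wy": 0, "wz": 0}
    - {"x": 0.041, "y": 0.021, "z": 0.9, "wx": 0, "wy": 0, "wz": 0}
    - {"x": 0.041, "y": 0.021, "z": 0.9, "wx": 0, "wy": 0, "wz": 0}
    - {"x": 0.041, "y": 0.021, "z": 0.9, "wx": 0, "wy": 0, "wz": 0}

```text
t: 4.32
eef_pos: [0.5623, -0.0263, 0.1302]
tool_rot: [0.001, 0.993, 0.121, 0.0]
contact_force: [-0.2, 1.1, 1.0]
gripper_width: 1.004
```

```bash
python3 - <<'E'
from h import *
o=monitor.get_obs(); print(o["eef_pos"].round(4)); delta([.5625,-.0264,.085],R.from_matrix(np.c_[[np.cos(.243),np.sin(.243),0],[np.sin(.243),-np.cos(.243),0],[0,0,-1]]))
E
```

```text
[ 0.5623 -0.0263  0.1302]
shift [1.000e-03 1.000e-04 2.262e-01] turn [ 0.0006 -0.0001 -0.0004]
```

Call:
jog_arm:
  plan:
    - {"x": 0.001, "y": 0, "z": 0.22, "wx": 0, "wy": 0, "wz": 0}
    - {"x": 0.001, "y": 0, "z": 0.22, "wx": 0, "wy": 0, "wz": 0}
    - {"x": 0.001, "y": 0, "z": 0.22, "wx": 0, "wy": 0, "wz": 0}
    - {"x": 0.001, "y": 0, "z": 0.22, "wx": 0, "wy": 0, "wz": 0}

```text
t: 4.65
eef_pos: [0.5639, -0.0264, 0.0886]
tool_rot: [0.001, 0.993, 0.12, 0.002]
contact_force: [-0.5, 0.3, 0.5]
gripper_width: 1.008
```

Call:
jog_arm:
  plan:
    - {"x": 0, "y": 0, "z": 0, "wx": 0, "wy": 0, "wz": 0}
    - {"x": 0, "y": 0, "z": 0, "wx": 0, "wy": 0, "wz": 0}
    - {"x": 0, "y": 0, "z": 0, "wx": 0, "wy": 0, "wz": 0}
    - {"x": 0, "y": 0, "z": 0, "wx": 0, "wy": 0, "wz": 0}
    - {"x": 0, "y": 0, "z": 0, "wx": 0, "wy": 0, "wz": 0}
    - {"x": 0, "y": 0, "z": 0, "wx": 0, "wy": 0, "wz": 0}
    - {"x": 0, "y": 0, "z": 0, "wx": 0, "wy": 0, "wz": 0}
    - {"x": 0, "y": 0, "z": 0, "wx": 0, "wy": 0, "wz": 0}
    - {"x": 0, "y": 0, "z": 0, "wx": 0, "wy": 0, "wz": 0}
    - {"x": 0, "y": 0, "z": 0, "wx": 0, "wy": 0, "wz": 0}
  hand: -1
  grip_force: 50

```text
t: 5.48
eef_pos: [0.5645, -0.0266, 0.0895]
tool_rot: [0.001, 0.993, 0.12, 0.002]
contact_force: [-1.6, -1.1, 6.9]
gripper_width: 0.338
```

Call:
jog_arm:
  plan:
    - {"x": 0, "y": 0, "z": -0.15, "wx": 0, "wy": 0, "wz": 0}
    - {"x": 0, "y": 0, "z": -0.3, "wx": 0, "wy": 0, "wz": 0}
    - {"x": 0, "y": 0, "z": -0.5, "wx": 0, "wy": 0, "wz": 0}
    - {"x": -0.1, "y": 0.15, "z": -0.5, "wx": 0, "wy": 0, "wz": 0}
    - {"x": -0.2, "y": 0.3, "z": -0.5, "wx": 0, "wy": 0, "wz": 0}
    - {"x": -0.3, "y": 0.45, "z": -0.5, "wx": 0, "wy": 0, "wz": 0}
    - {"x": -0.4, "y": 0.6, "z": -0.5, "wx": 0, "wy": 0, "wz": 0}
    - {"x": -0.5, "y": 0.75, "z": -0.5, "wx": 0, "wy": 0, "wz": 0}
    - {"x": -0.5, "y": 0.75, "z": -0.5, "wx": 0, "wy": 0, "wz": 0}

```text
t: 6.23
eef_pos: [0.4985, -0.2046, 0.1889]
tool_rot: [0.003, 0.993, 0.115, 0.0]
contact_force: [-0.8, -1.7, -2.5]
gripper_width: 0.337
```

Call:
jog_arm:
  plan:
    - {"x": -0.1, "y": 0.15, "z": 0, "wx": 0, "wy": 0, "wz": 0}
    - {"x": -0.2, "y": 0.3, "z": 0, "wx": 0, "wy": 0, "wz": 0}
    - {"x": -0.3, "y": 0.45, "z": 0, "wx": 0, "wy": 0, "wz": 0}
    - {"x": -0.37, "y": 0.6, "z": 0, "wx": 0, "wy": 0, "wz": 0}
    - {"x": -0.37, "y": 0.6, "z": 0, "wx": 0, "wy": 0, "wz": 0}
    - {"x": -0.37, "y": 0.6, "z": 0, "wx": 0, "wy": 0, "wz": 0}

```text
t: 6.73
eef_pos: [0.4524, -0.3404, 0.1891]
tool_rot: [0.003, 0.994, 0.113, -0.0]
contact_force: [0.6, 0.9, -1.6]
gripper_width: 0.335
```

```bash
python3 - <<'E'
from h import *
o=monitor.get_obs(); print(o["eef_pos"].round(4),o["contact_force"].round(1),o["gripper_width"])
im,k=snap("wrist","w2.png")
for d in finder.place_of("wrist","tray")[:2]: print(d, unproj(k,d["location"],0))
delta([.461,-.33,.12],rot(o))
im,k=snap("top")
for t in ("seat","cover"):
  for d in finder.place_of("top",t)[:3]: print(t,d, unproj(k,d["location"],.07))
E
```

```text
[ 0.4524 -0.3404  0.1891] [ 0.6  0.9 -1.6] 0.3345246324788475
{'location': [248.3, 160.6], 'confidence': 0.87} [ 0.45935057 -0.33110237  0.        ]
shift [ 0.0419 -0.0283  0.3464] turn [-0.0003 -0.0003  0.0018]
seat {'location': [290.0, 181.6], 'confidence': 0.7} [ 0.56023614 -0.02921613  0.07      ]
cover {'location': [407.9, 215.8], 'confidence': 0.97} [ 0.45066666 -0.36792292  0.07      ]
cover {'location': [146.3, 204.0], 'confidence': 0.69} [0.5051557  0.39607949 0.07      ]
cover {'location': [324.5, 257.0], 'confidence': 0.66} [ 0.33836561 -0.12077947  0.07      ]
```

View pics/w2.png

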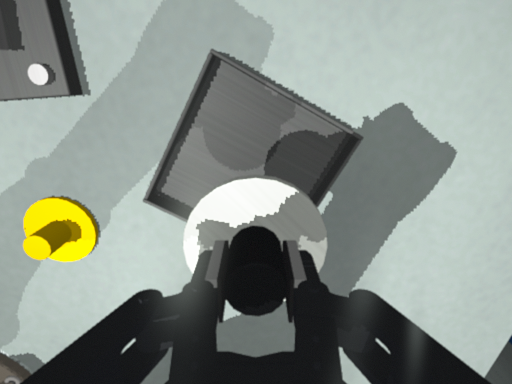

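The cover is held level over the tray, so I lower it in.

Call:
jog_arm:
  plan:
    - {"x": 0.04, "y": -0.03, "z": 0.15, "wx": 0, "wy": 0, "wz": 0}
    - {"x": 0.04, "y": -0.03, "z": 0.3, "wx": 0, "wy": 0, "wz": 0}
    - {"x": 0.04, "y": -0.03, "z": 0.45, "wx": 0, "wy": 0, "wz": 0}
    - {"x": 0.04, "y": -0.03, "z": 0.6, "wx": 0, "wy": 0, "wz": 0}
    - {"x": 0.04, "y": -0.03, "z": 0.7, "wx": 0, "wy": 0, "wz": 0}
    - {"x": 0.04, "y": -0.03, "z": 0.76, "wx": 0, "wy": 0, "wz": 0}
    - {"x": 0.04, "y": -0.03, "z": 0.79, "wx": 0, "wy": 0, "wz": 0}
    - {"x": 0.04, "y": -0.03, "z": 0.81, "wx": 0, "wy": 0, "wz": 0}
    - {"x": 0.04, "y": -0.03, "z": 0.82, "wx": 0, "wy": 0, "wz": 0}
    - {"x": 0.04, "y": -0.03, "z": 0.82, "wx": 0, "wy": 0, "wz": 0}

```text
t: 7.82
eef_pos: [0.4619, -0.3301, 0.0264]
tool_rot: [0.003, 0.993, 0.116, 0.001]
contact_force: [0.2, -0.4, -1.9]
gripper_width: 0.337
```

Call:
jog_arm:
  plan:
    - {"x": 0, "y": 0, "z": 0.01, "wx": 0, "wy": 0, "wz": 0}
    - {"x": 0, "y": 0, "z": 0.015, "wx": 0, "wy": 0, "wz": 0}
    - {"x": 0, "y": 0, "z": 0.018, "wx": 0, "wy": 0, "wz": 0}

```text
t: 8.07
eef_pos: [0.4624, -0.3306, 0.0236]
tool_rot: [0.004, 0.993, 0.116, 0.001]
contact_force: [-0.9, 0.6, 7.0]
gripper_width: 0.339
```

Call:
jog_arm:
  plan:
    - {"x": 0, "y": 0, "z": 0, "wx": 0, "wy": 0, "wz": 0}
    - {"x": 0, "y": 0, "z": 0, "wx": 0, "wy": 0, "wz": 0}
    - {"x": 0, "y": 0, "z": 0, "wx": 0, "wy": 0, "wz": 0}
    - {"x": 0, "y": 0, "z": 0, "wx": 0, "wy": 0, "wz": 0}
    - {"x": 0, "y": 0, "z": 0, "wx": 0, "wy": 0, "wz": 0}
    - {"x": 0, "y": 0, "z": 0, "wx": 0, "wy": 0, "wz": 0}
    - {"x": 0, "y": 0, "z": -0.15, "wx": 0, "wy": 0, "wz": 0}
    - {"x": 0, "y": 0, "z": -0.3, "wx": 0, "wy": 0, "wz": 0}
    - {"x": 0, "y": 0, "z": -0.5, "wx": 0, "wy": 0, "wz": 0}
    - {"x": 0, "y": 0, "z": -0.7, "wx": 0, "wy": 0, "wz": 0}
    - {"x": 0, "y": 0, "z": -0.9, "wx": 0, "wy": 0, "wz": 0}
    - {"x": 0, "y": 0, "z": -1, "wx": 0, "wy": 0, "wz": 0}
  hand: 1

```text
t: 9.07
eef_pos: [0.4634, -0.3299, 0.2288]
tool_rot: [0.006, 0.993, 0.116, 0.004]
contact_force: [0.8, -0.2, -0.3]
gripper_width: 1.002
```

```bash
python3 - <<'E'
from h import *
o=monitor.get_obs(); print(o["eef_pos"].round(4),o["contact_force"].round(1),o["q"].round(2))
im,k=snap("wrist","w3.png")
for d in finder.place_of("wrist","cover")[:2]: print(d, unproj(k,d["location"],0.004).round(3))
delta([.563,-.0255,.28],rot(o))
E
```

```text
[ 0.4634 -0.3299  0.2288] [ 0.8 -0.2 -0.3] [ 0.76  0.32 -0.31  1.81  0.12  1.02 -0.94]
{'location': [85.4, 224.7], 'confidence': 0.89} [ 0.33  -0.131  0.004]
{'location': [253.4, 165.7], 'confidence': 0.66} [ 0.459 -0.331  0.004]
shift [ 0.8353 -1.3654 -0.271 ] turn [ 0.0005 -0.0004 -0.0001]
```

Call:
jog_arm:
  plan:
    - {"x": 0.4, "y": -0.68, "z": -0.2, "wx": 0, "wy": 0, "wz": 0}
    - {"x": 0.4, "y": -0.68, "z": -0.2, "wx": 0, "wy": 0, "wz": 0}
    - {"x": 0.4, "y": -0.68, "z": -0.2, "wx": 0, "wy": 0, "wz": 0}
    - {"x": 0.4, "y": -0.68, "z": -0.2, "wx": 0, "wy": 0, "wz": 0}
    - {"x": 0.4, "y": -0.68, "z": -0.2, "wx": 0, "wy": 0, "wz": 0}

```text
t: 9.58
eef_pos: [0.5134, -0.17, 0.2686]
tool_rot: [0.005, 0.993, 0.122, 0.007]
contact_force: [0.5, 0.9, 0.7]
gripper_width: 1.0
```

Call:
jog_arm:
  plan:
    - {"x": 0.4, "y": -0.68, "z": -0.05, "wx": 0, "wy": 0, "wz": 0}
    - {"x": 0.4, "y": -0.68, "z": -0.05, "wx": 0, "wy": 0, "wz": 0}
    - {"x": 0.4, "y": -0.68, "z": -0.05, "wx": 0, "wy": 0, "wz": 0}
    - {"x": 0.4, "y": -0.68, "z": -0.05, "wx": 0, "wy": 0, "wz": 0}
    - {"x": 0.4, "y": -0.68, "z": -0.05, "wx": 0, "wy": 0, "wz": 0}
    - {"x": 0.4, "y": -0.68, "z": -0.05, "wx": 0, "wy": 0, "wz": 0}
    - {"x": 0.4, "y": -0.68, "z": -0.05, "wx": 0, "wy": 0, "wz": 0}

```text
t: 10.17
eef_pos: [0.5574, -0.0191, 0.2768]
tool_rot: [0.005, 0.992, 0.122, 0.006]
contact_force: [0.3, -0.4, -0.2]
gripper_width: 1.0
```

```bash
python3 - <<'E'
from h import *
o=monitor.get_obs(); print(o["eef_pos"].round(4),o["joint_vel"].round(3).max())
im,k=snap("wrist","w4.png")
for t in("seat","pillar_l","pillar_r"):
  for d in finder.place_of("wrist",t)[:2]: print(t,d, unproj(k,d["location"],0.07 if t=="seat" else .16).round(4))
c=proj(k,[.563,-.0255,.07]); print(c)
x,y=c.astype(int); cr=im[max(0,y-75):y+75,max(0,x-100):x+100]; cv2.imwrite("pics/w4c.png",cv2.cvtColor(cv2.resize(cr,None,fx=4,fy=4,interpolation=cv2.INTER_CUBIC),cv2.COLOR_RGB2BGR)); print(max(0,x-100),max(0,y-75))
E
```

```text
[ 0.5574 -0.0191  0.2768] 0.025
pillar_l {'location': [352.2, 79.9], 'confidence': 0.96} [ 0.6673 -0.0735  0.16  ]
pillar_l {'location': [167.7, 92.9], 'confidence': 0.58} [0.6212 0.0699 0.16  ]
pillar_r {'location': [352.2, 79.9], 'confidence': 0.96} [ 0.6673 -0.0735  0.16  ]
pillar_r {'location': [167.7, 92.9], 'confidence': 0.58} [0.6212 0.0699 0.16  ]
[260.12481966 163.25267608]
160 88
```

View pics/w4c.png

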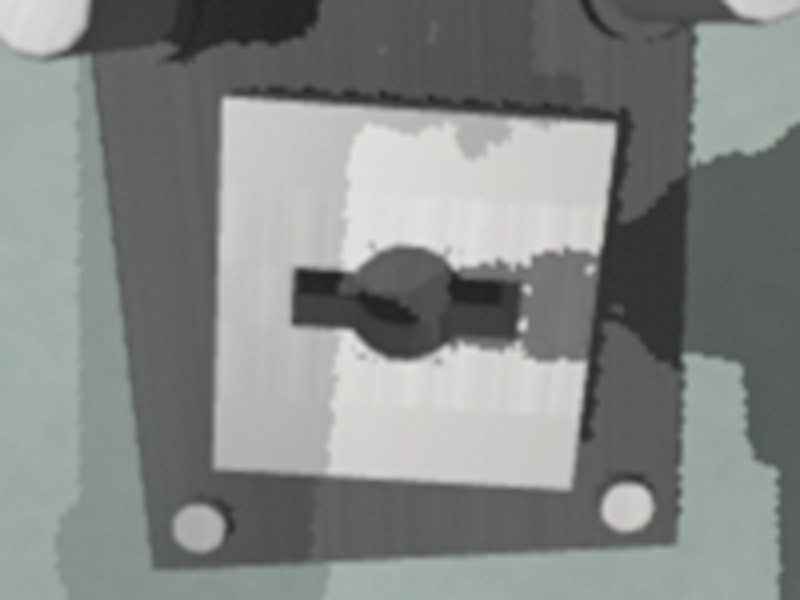

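The cover is off. Slot ends are at crop x≈293 and 518, bore centre is about (405,302), and the die corners are clear. I'll use the corners and slot for pose, and look at the punch next.

```bash
python3 - <<'E'
from h import *
k=cams.get_calibration("wrist")
f=lambda p:unproj(k,(p[0]/4-.375+160,p[1]/4-.375+88),.07)[:2]
C=np.array([f(p) for p in [(221,97),(616,122),(573,489),(214,468)]])
print(C.round(4),"center",C.mean(0).round(4),"sides",np.linalg.norm(C-np.roll(C,1,0),axis=1).round(4))
# y direction: left minus right
for a,b in[(C[0],C[1]),(C[3],C[2]),(f((295,270)),f((518,284))),(f((293,325)),f((518,342)))]:
    d=a-b; print("yaw of y axis",np.arctan2(-d[0],d[1]).round(3),np.linalg.norm(d).round(4))
for a,b in[(C[0],C[3]),(C[1],C[2])]:
    d=a-b; print("yaw of x",np.arctan2(d[1],d[0]).round(3))
S=np.array([f(p) for p in [(295,270),(518,284),(293,325),(518,342)]]); print("slot centre",S.mean(0).round(4)); print("bore",f((405,302)).round(4))
o=monitor.get_obs(); print("tool yaw",np.arctan2(*rot(o).as_matrix()[[1,0],0]).round(3))
delta([.45,.36,.34],rot(o))
E
```

```text
[[ 0.6084  0.037 ]
 [ 0.6284 -0.0733]
 [ 0.5179 -0.0937]
 [ 0.4984  0.0171]] center [ 0.5633 -0.0282] sides [0.1118 0.1121 0.1124 0.1125]
yaw of y axis 0.179 0.1121
yaw of y axis 0.174 0.1125
yaw of y axis 0.176 0.0661
yaw of y axis 0.161 0.0678
yaw of x 0.18
yaw of x 0.183
slot centre [ 0.5626 -0.0284]
bore [ 0.5635 -0.0278]
tool yaw 0.242
shift [-0.063  -1.9718 -0.3375] turn [0. 0. 0.]
```

Call:
jog_arm:
  plan:
    - {"x": 0, "y": -0.95, "z": -0.17, "wx": 0, "wy": 0, "wz": 0}
    - {"x": 0, "y": -0.95, "z": -0.17, "wx": 0, "wy": 0, "wz": 0}
    - {"x": 0, "y": -0.95, "z": -0.17, "wx": 0, "wy": 0, "wz": 0}
    - {"x": 0, "y": -0.95, "z": -0.17, "wx": 0, "wy": 0, "wz": 0}
    - {"x": 0, "y": -0.95, "z": -0.17, "wx": 0, "wy": 0, "wz": 0}
    - {"x": 0, "y": -0.95, "z": -0.17, "wx": 0, "wy": 0, "wz": 0}

```text
t: 10.87
eef_pos: [0.5099, 0.1705, 0.3107]
tool_rot: [0.004, 0.992, 0.124, 0.008]
contact_force: [-0.1, 0.5, 0.5]
gripper_width: 1.005
```

Call:
jog_arm:
  plan:
    - {"x": 0, "y": -0.95, "z": -0.17, "wx": 0, "wy": 0, "wz": -0.08}
    - {"x": 0, "y": -0.95, "z": -0.17, "wx": 0, "wy": 0, "wz": 0.08}
    - {"x": 0, "y": -0.95, "z": -0.17, "wx": 0, "wy": 0, "wz": 0.08}
    - {"x": 0, "y": -0.95, "z": -0.17, "wx": 0, "wy": 0, "wz": 0.08}
    - {"x": 0, "y": -0.95, "z": -0.17, "wx": 0, "wy": 0, "wz": 0.08}
    - {"x": 0, "y": -0.95, "z": -0.17, "wx": 0, "wy": 0, "wz": 0.08}
    - {"x": 0, "y": -0.95, "z": -0.17, "wx": 0, "wy": 0, "wz": 0.08}
    - {"x": 0, "y": -0.95, "z": -0.17, "wx": 0, "wy": 0, "wz": 0.08}

```text
t: 11.53
eef_pos: [0.4633, 0.3532, 0.3423]
tool_rot: [0.004, 1.0, -0.001, 0.008]
contact_force: [0.0, 0.1, 0.8]
gripper_width: 0.999
```

```bash
python3 - <<'E'
from h import *
o=monitor.get_obs(); print(o["eef_pos"].round(4),np.abs(o["joint_vel"]).max().round(3),o["q"].round(2))
im,k=snap("wrist","w5.png")
L={}
for t,z in(("head",.125),("punch",.08),("plug",.08),("rack",0)):
  for d in finder.place_of("wrist",t)[:2]: print(t,d, unproj(k,d["location"],z).round(4))
E
```

```text
[0.4633 0.3532 0.3423] 0.025 [-0.26  0.3  -0.64  1.61  0.2   1.29 -2.51]
head {'location': [229.2, 128.2], 'confidence': 0.95} [0.508  0.3832 0.125 ]
head {'location': [219.9, 202.9], 'confidence': 0.9} [0.4143 0.3979 0.125 ]
punch {'location': [225.8, 233.2], 'confidence': 0.78} [0.3498 0.3964 0.08  ]
punch {'location': [152.8, 182.7], 'confidence': 0.71} [0.4285 0.4961 0.08  ]
plug {'location': [308.3, 143.6], 'confidence': 0.82} [0.4824 0.2806 0.08  ]
rack {'location': [268.3, 138.0], 'confidence': 0.75} [0.479  0.3307 0.    ]
```

View pics/w5.png

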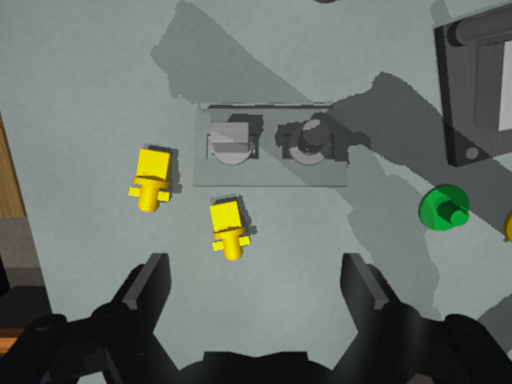

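```bash
python3 - <<'E'
from h import *
im=cv2.imread("pics/w5.png"); cv2.imwrite("pics/w5c.png",cv2.resize(im[90:195,190:355],None,fx=4.8,fy=4.8,interpolation=cv2.INTER_CUBIC))
E
```

```text
(no output)
```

View pics/w5c.png

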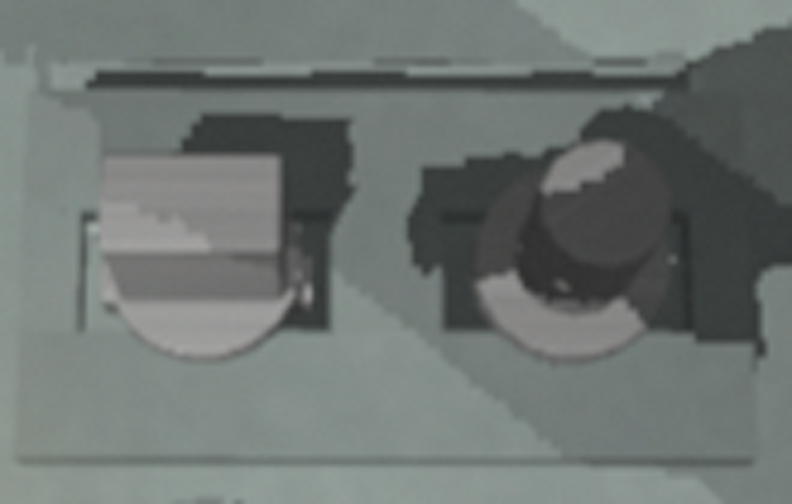

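The head top's edges lie along the picture rows, corners about (100,154), (281,154), (282,255), (102,252) in the crop. So rack and punch yaw are about 0.

```bash
cat >> h.py <<'E'
def grasp_rot(yaw,tilt): # tool x along punch x, tool z = -punch axis
    Rp=R.from_euler("ZY",[yaw,tilt]); return Rp, Rp*R.from_euler("x",np.pi)
E
python3 - <<'E'
from h import *
from scipy.optimize import least_squares
k=cams.get_calibration("wrist"); px=np.array([(100,154),(281,154),(282,255),(102,252)])/4.8-.4+[190,90]
L=np.array([[.013,.023,.055],[.013,-.023,.055],[-.013,-.023,.055],[-.013,.023,.055]])
def f(p):
    Rp,_=grasp_rot(0,.48); Rp=Rp*R.from_euler("z",p[3]); return np.ravel([proj(k,p[:3]+Rp.apply(l)) for l in L]-px)
s=least_squares(f,[.48,.38,.072,0]); print(s.x.round(4),np.abs(s.fun).max())
# constrain origin to the plate plane  z=.072-tan(.48)*(x-.479)
g=lambda p:f([p[0],p[1],.072-np.tan(.48)*(p[0]-.479),p[2]])
s=least_squares(g,[.48,.38,0]); print(s.x.round(4),np.abs(s.fun).max())
p=np.array([s.x[0],s.x[1],.072-np.tan(.48)*(s.x[0]-.479)]); Rp,Rt=grasp_rot(0,.48)
for d in (.14,.034): 
    q=p+Rp.apply([0,0,d]); print(q.round(4)); delta(q,Rt)
E
```

```text
[ 0.4772  0.3837  0.0662 -0.0053] 0.5322334098236468
[ 0.4779  0.3832 -0.0054] 0.867587890348716
[0.5426 0.3832 0.1967]
shift [ 0.3837 -0.1575  0.7348] turn [ 0.0017 -0.1578 -0.0019]
[0.4936 0.3832 0.1027]
shift [ 0.1315 -0.1595  1.2009] turn [ 0.0017 -0.1578 -0.0019]
```

Call:
jog_arm:
  plan:
    - {"x": 0.384, "y": -0.158, "z": 0.2, "wx": 0, "wy": -0.05, "wz": -0.002}
    - {"x": 0.384, "y": -0.158, "z": 0.4, "wx": 0, "wy": -0.09, "wz": -0.002}
    - {"x": 0.384, "y": -0.158, "z": 0.55, "wx": 0.002, "wy": -0.12, "wz": -0.002}
    - {"x": 0.384, "y": -0.158, "z": 0.735, "wx": 0.002, "wy": -0.158, "wz": -0.002}
    - {"x": 0.384, "y": -0.158, "z": 0.735, "wx": 0.002, "wy": -0.158, "wz": -0.002}
    - {"x": 0.384, "y": -0.158, "z": 0.735, "wx": 0.002, "wy": -0.158, "wz": -0.002}
    - {"x": 0.384, "y": -0.158, "z": 0.735, "wx": 0.002, "wy": -0.158, "wz": -0.002}
    - {"x": 0.384, "y": -0.158, "z": 0.735, "wx": 0.002, "wy": -0.158, "wz": -0.002}

```text
t: 12.45
eef_pos: [0.5425, 0.3852, 0.2019]
tool_rot: [-0.003, 0.972, 0.001, -0.235]
contact_force: [0.0, -0.7, 1.7]
gripper_width: 0.997
```

```bash
python3 - <<'E'
from h import *
o=monitor.get_obs(); print(o["eef_pos"].round(4),np.abs(o["joint_vel"]).max().round(3),o["q"].round(2))
im,k=snap("wrist","w6.png")
p=np.array([.4779,.3832,.0725]); Rp,Rt=grasp_rot(0,.48)
for d in finder.place_of("wrist","head")[:2]: print(d)
print("expected head",proj(k,p+Rp.apply([0,0,.055])))
q=p+Rp.apply([0,0,.02]); print(q.round(4)); delta(q,Rt)
E
```

```text
[0.5425 0.3852 0.2019] 0.049 [-0.26  0.8  -0.6   1.25  0.09  1.55 -2.36]
{'location': [258.2, 190.6], 'confidence': 0.78}
{'location': [155.3, 154.3], 'confidence': 0.65}
expected head [259.29963554 196.48572183]
[0.4871 0.3832 0.0902]
shift [0.0086 0.0126 0.6283] turn [-0.0013 -0.0025  0.0014]
```

View pics/w6.png

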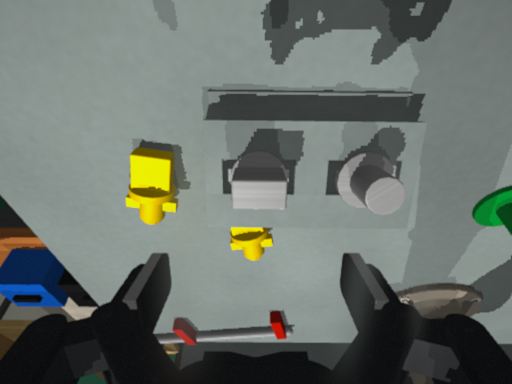

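The head top is centred at (259,195), as predicted, with the jaws straddling it. I go in along the axis and grip.

Call:
jog_arm:
  plan:
    - {"x": 0.008, "y": 0.012, "z": 0.15, "wx": -0.001, "wy": -0.002, "wz": 0.001}
    - {"x": 0.008, "y": 0.012, "z": 0.3, "wx": -0.001, "wy": -0.002, "wz": 0.001}
    - {"x": 0.008, "y": 0.012, "z": 0.42, "wx": -0.001, "wy": -0.002, "wz": 0.001}
    - {"x": 0.008, "y": 0.012, "z": 0.52, "wx": -0.001, "wy": -0.002, "wz": 0.001}
    - {"x": 0.008, "y": 0.012, "z": 0.58, "wx": -0.001, "wy": -0.002, "wz": 0.001}
    - {"x": 0.008, "y": 0.012, "z": 0.62, "wx": -0.001, "wy": -0.002, "wz": 0.001}
    - {"x": 0.008, "y": 0.012, "z": 0.62, "wx": -0.001, "wy": -0.002, "wz": 0.001}
    - {"x": 0.008, "y": 0.012, "z": 0.62, "wx": -0.001, "wy": -0.002, "wz": 0.001}

```text
t: 13.22
eef_pos: [0.4887, 0.3839, 0.0936]
tool_rot: [-0.001, 0.972, 0.001, -0.236]
contact_force: [-0.5, 0.2, 0.5]
gripper_width: 1.001
```

Call:
jog_arm:
  plan:
    - {"x": 0, "y": 0, "z": 0, "wx": 0, "wy": 0, "wz": 0}
    - {"x": 0, "y": 0, "z": 0, "wx": 0, "wy": 0, "wz": 0}
    - {"x": 0, "y": 0, "z": 0, "wx": 0, "wy": 0, "wz": 0}
    - {"x": 0, "y": 0, "z": 0, "wx": 0, "wy": 0, "wz": 0}
    - {"x": 0, "y": 0, "z": 0, "wx": 0, "wy": 0, "wz": 0}
    - {"x": 0, "y": 0, "z": 0, "wx": 0, "wy": 0, "wz": 0}
    - {"x": 0, "y": 0, "z": 0, "wx": 0, "wy": 0, "wz": 0}
    - {"x": 0, "y": 0, "z": 0, "wx": 0, "wy": 0, "wz": 0}
  hand: -1
  grip_force: 90

```text
t: 13.88
eef_pos: [0.4901, 0.384, 0.0943]
tool_rot: [-0.002, 0.972, 0.0, -0.235]
contact_force: [3.8, -1.0, 5.7]
gripper_width: 0.523
```

Call:
jog_arm:
  plan:
    - {"x": 0, "y": 0, "z": -0.08, "wx": 0, "wy": 0, "wz": 0}
    - {"x": 0, "y": 0, "z": -0.18, "wx": 0, "wy": 0, "wz": 0}
    - {"x": 0, "y": 0, "z": -0.3, "wx": 0, "wy": 0, "wz": 0}
    - {"x": 0, "y": 0, "z": -0.42, "wx": 0, "wy": 0, "wz": 0}
    - {"x": 0, "y": 0, "z": -0.54, "wx": 0, "wy": 0, "wz": 0}
    - {"x": 0, "y": 0, "z": -0.64, "wx": 0, "wy": 0, "wz": 0}
    - {"x": 0, "y": 0, "z": -0.7, "wx": 0, "wy": 0, "wz": 0}
    - {"x": 0, "y": 0, "z": -0.7, "wx": 0, "wy": 0, "wz": 0}

```text
t: 14.55
eef_pos: [0.5556, 0.3837, 0.2199]
tool_rot: [-0.003, 0.972, -0.001, -0.233]
contact_force: [0.2, 0.2, -4.9]
gripper_width: 0.522
```

```bash
python3 - <<'E'
from h import *
o=monitor.get_obs(); print(o["eef_pos"].round(4),o["contact_force"].round(1),o["gripper_width"].round(3),o["q"].round(2))
Rp,Rt=grasp_rot(.178,0)
for q in ([.52,.25,.26],[.563,-.028,.25]): delta(q,Rt)
E
```

```text
Traceback (most recent call last):
AttributeError: 'float' object has no attribute 'round'
```

```bash
python3 - <<'E'
from h import *
Rp,Rt=grasp_rot(.178,0)
for q in ([.56,.25,.25],[.563,-.028,.25]): delta(q,Rt)
E
```

```text
shift [-0.0486  0.6675 -0.1476] turn [-0.015   0.1493 -0.0559]
shift [-0.0355  2.0574 -0.1616] turn [-0.015   0.1493 -0.0559]
```

Call:
jog_arm:
  plan:
    - {"x": -0.05, "y": 0.1, "z": -0.15, "wx": 0, "wy": 0.03, "wz": -0.01}
    - {"x": -0.05, "y": 0.25, "z": -0.15, "wx": -0.005, "wy": 0.06, "wz": -0.02}
    - {"x": -0.05, "y": 0.4, "z": -0.15, "wx": -0.01, "wy": 0.09, "wz": -0.035}
    - {"x": -0.05, "y": 0.55, "z": -0.15, "wx": -0.013, "wy": 0.12, "wz": -0.045}
    - {"x": -0.05, "y": 0.667, "z": -0.15, "wx": -0.015, "wy": 0.149, "wz": -0.056}
    - {"x": -0.05, "y": 0.667, "z": -0.15, "wx": -0.015, "wy": 0.149, "wz": -0.056}
    - {"x": -0.05, "y": 0.667, "z": -0.15, "wx": -0.015, "wy": 0.149, "wz": -0.056}
    - {"x": -0.05, "y": 0.667, "z": -0.15, "wx": -0.015, "wy": 0.149, "wz": -0.056}

```text
t: 15.22
eef_pos: [0.5588, 0.2501, 0.2494]
tool_rot: [0.0, 0.996, 0.089, -0.002]
contact_force: [-0.1, 0.0, -5.9]
gripper_width: 0.523
```

```bash
python3 - <<'E'
from h import *
o=monitor.get_obs(); print(o["eef_pos"].round(4),o["q"].round(2)); delta([.563,-.028,.25],grasp_rot(.178,0)[1])
E
```

```text
[0.5588 0.2501 0.2494] [-0.05  0.43 -0.63  1.66  0.27  1.15 -2.14]
shift [-0.2259  1.3721 -0.0024] turn [-0.      0.0012  0.0001]
```

Call:
jog_arm:
  plan:
    - {"x": -0.03, "y": 0.2, "z": 0, "wx": 0, "wy": 0, "wz": 0}
    - {"x": -0.06, "y": 0.4, "z": 0, "wx": 0, "wy": 0, "wz": 0}
    - {"x": -0.09, "y": 0.55, "z": 0, "wx": 0, "wy": 0, "wz": 0}
    - {"x": -0.113, "y": 0.686, "z": 0, "wx": 0, "wy": 0, "wz": 0}
    - {"x": -0.113, "y": 0.686, "z": 0, "wx": 0, "wy": 0, "wz": 0}

```text
t: 15.63
eef_pos: [0.562, 0.104, 0.248]
tool_rot: [0.002, 0.996, 0.085, -0.003]
contact_force: [0.6, -2.3, -6.7]
gripper_width: 0.521
```

Call:
jog_arm:
  plan:
    - {"x": -0.03, "y": 0.2, "z": 0, "wx": 0, "wy": 0, "wz": 0}
    - {"x": -0.06, "y": 0.4, "z": 0, "wx": 0, "wy": 0, "wz": 0}
    - {"x": -0.09, "y": 0.55, "z": 0, "wx": 0, "wy": 0, "wz": 0}
    - {"x": -0.113, "y": 0.686, "z": 0, "wx": 0, "wy": 0, "wz": 0}
    - {"x": -0.113, "y": 0.686, "z": 0, "wx": 0, "wy": 0, "wz": 0}
    - {"x": -0.113, "y": 0.686, "z": 0, "wx": 0, "wy": 0, "wz": 0}

```text
t: 16.13
eef_pos: [0.5635, -0.0362, 0.2477]
tool_rot: [0.001, 0.997, 0.083, -0.004]
contact_force: [0.2, 0.9, -5.7]
gripper_width: 0.524
```

```bash
python3 - <<'E'
from h import *
o=monitor.get_obs(); print(o["eef_pos"].round(4),o["q"].round(2)); delta([.563,-.028,.25],grasp_rot(.178,0)[1])
im,k=snap("wrist","w7.png"); r=rot(o)
# expected positions if punch coaxial with TCP, d=.025
for n,z in(("tip",-.04),("lug",-.02),("collar",0),("head",.055)): print(n,proj(k,o["eef_pos"]+r.apply([0,0,.025-z])).round(1), proj(k,o["eef_pos"]+r.apply([0,.031,.025-z])).round(1),[ (d["location"],round(d["confidence"],2)) for d in finder.place_of("wrist",{"lug":"lugs","collar":"punch"}[n])[:2]] if n in("lug","collar") else "")
a,b=snap("scene","s7.png"); x,y=proj(b,[.563,-.028,.18]).astype(int); print(x,y)
c=a[y-70:y+70,x-90:x+90]; c2=im[60:260,130:390]
cv2.imwrite("pics/w7c.png",cv2.cvtColor(np.hstack([cv2.resize(c,(400,311),interpolation=2),cv2.resize(c2,(400,311),interpolation=2)]),cv2.COLOR_RGB2BGR))
E
```

```text
[ 0.5635 -0.0362  0.2477] [ 0.4   0.34 -0.55  1.77  0.2   1.1  -1.63]
shift [ 0.0041 -0.0408 -0.0118] turn [ 0.0006  0.0027 -0.0036]
tip [256.3 210.3] [298.  210.3] 
lug [256.4 221.6] [301.9 221.6] []
collar [256.6 235.1] [306.7 235.1] [([259.6, 231.2], 0.91), ([254.8, 284.3], 0.29)]
head [257. 292.] [326.6 292. ] 
228 162
```

View pics/w7c.png

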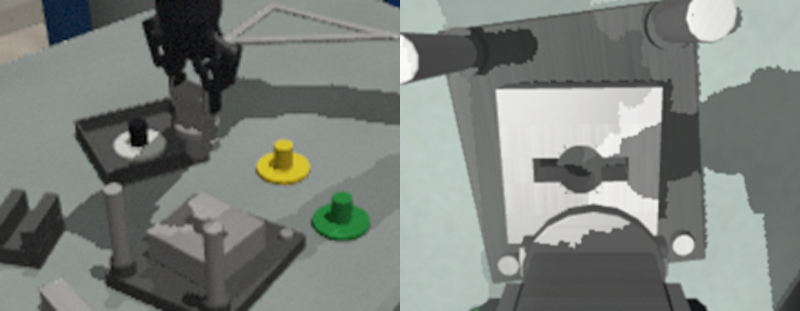

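Left: the punch hangs upright from the gripper, and the cover lies knob up in the tray. Right (wrist): the collar arc tops out at about (596,207) in the crop, with slot and die clear behind it. I check the punch's offset in the jaws, then go down.

```bash
python3 - <<'E'
from h import *
o=monitor.get_obs(); k=cams.get_calibration("wrist"); r=rot(o)
f=lambda p,d=.025,ox=0: proj(k,o["eef_pos"]+r.apply([p[0]+ox,-p[1],d-p[2]])).round(1)
for d,ox in((.025,0),(.021,0),(.029,0),(.025,.004)):
    th=np.linspace(-1,1,41); A=np.array([f((.028*np.cos(t),.028*np.sin(t),z),d,ox) for t in th for z in(0,.01)])
    print(d,ox,"collar top row",A[:,1].min(),"cols",A[:,0].min(),A[:,0].max(),"head front top edge",f((.013,.023,.055),d,ox),f((.013,-.023,.055),d,ox),"head front base",f((.013,0.023,.01),d,ox),f((.013,-0.023,.01),d,ox))
im=cv2.imread("pics/w7.png"); g=cv2.cvtColor(im,cv2.COLOR_BGR2GRAY)
for c in(240,257,272): print(c,list(enumerate(g[180:300:2,c].tolist())))
delta([.563,-.028,.15],grasp_rot(.178,0)[1])
E
```

```text
0.025 0 collar top row 192.3 cols 215.3 297.9 head front top edge [203.7 266.8] [310.3 266.8] head front base [216.5 222.8] [296.8 222.8]
0.021 0 collar top row 194.6 cols 214.4 298.9 head front top edge [202.2 272.1] [312.  272.1] head front base [215.6 225.8] [297.7 225.8]
0.029 0 collar top row 190.1 cols 216.2 297.0 head front top edge [205.2 261.7] [308.8 261.7] head front base [217.3 219.9] [295.9 219.9]
0.025 0.004 collar top row 185.8 cols 215.0 298.2 head front top edge [203.2 258.7] [310.9 258.7] head front base [216.2 216.3] [297.1 216.3]
240 [(0, 73), (1, 147), (2, 192), (3, 205), (4, 205), (5, 205), (6, 204), (7, 86), (8, 80), (9, 136), (10, 211), (11, 207), (12, 205), (13, 202), (14, 207), (15, 207), (16, 204), (17, 203), (18, 152), (19, 161), (20, 88), (21, 83), (22, 76), (23, 77), (24, 78), (25, 78), (26, 78), (27, 78), (28, 78), (29, 77), (30, 74), (31, 74), (32, 77), (33, 75), (34, 75), (35, 76), (36, 80), (37, 80), (38, 78), (39, 76), (40, 78), (41, 85), (42, 91), (43, 91), (44, 93), (45, 93), (46, 94), (47, 91), (48, 90), (49, 91), (50, 94), (51, 94), (52, 94), (5
[... 645 characters left out ...]
 (57, 88), (58, 87), (59, 88)]
272 [(0, 234), (1, 233), (2, 234), (3, 233), (4, 233), (5, 233), (6, 233), (7, 162), (8, 72), (9, 97), (10, 193), (11, 200), (12, 196), (13, 161), (14, 89), (15, 92), (16, 91), (17, 90), (18, 90), (19, 90), (20, 90), (21, 81), (22, 76), (23, 77), (24, 78), (25, 78), (26, 77), (27, 78), (28, 77), (29, 76), (30, 74), (31, 75), (32, 77), (33, 76), (34, 75), (35, 76), (36, 79), (37, 79), (38, 79), (39, 77), (40, 78), (41, 85), (42, 90), (43, 91), (44, 93), (45, 94), (46, 92), (47, 91), (48, 90), (49, 91), (50, 94), (51, 95), (52, 93), (53, 91), (54, 91), (55, 94), (56, 91), (57, 89), (58, 87), (59, 86)]
shift [ 0.0063 -0.0237  0.4916] turn [ 0.0006  0.0023 -0.0014]
```

Call:
jog_arm:
  plan:
    - {"x": 0.01, "y": -0.03, "z": 0.12, "wx": 0, "wy": 0.002, "wz": -0.001}
    - {"x": 0.01, "y": -0.03, "z": 0.24, "wx": 0, "wy": 0.002, "wz": -0.001}
    - {"x": 0.01, "y": -0.03, "z": 0.36, "wx": 0, "wy": 0.002, "wz": -0.001}
    - {"x": 0.01, "y": -0.03, "z": 0.44, "wx": 0, "wy": 0.002, "wz": -0.001}
    - {"x": 0.01, "y": -0.03, "z": 0.48, "wx": 0, "wy": 0.002, "wz": -0.001}
    - {"x": 0.01, "y": -0.03, "z": 0.48, "wx": 0, "wy": 0.002, "wz": -0.001}
    - {"x": 0.01, "y": -0.03, "z": 0.48, "wx": 0, "wy": 0.002, "wz": -0.001}

```text
t: 16.92
eef_pos: [0.564, -0.0256, 0.1528]
tool_rot: [0.001, 0.996, 0.089, -0.0]
contact_force: [0.4, -0.4, -5.5]
gripper_width: 0.522
```

```bash
python3 - <<'E'
from h import *
o=monitor.get_obs(); print(o["eef_pos"].round(4),o["contact_force"].round(1)); delta([.5637,-.0279,.12],grasp_rot(.178,0)[1])
E
```

```text
[ 0.564  -0.0256  0.1528] [ 0.4 -0.4 -5.5]
shift [-0.0034  0.0106  0.1639] turn [ 0.0004  0.0002 -0.    ]
```

Call:
jog_arm:
  plan:
    - {"x": -0.003, "y": 0.011, "z": 0.0, "wx": 0, "wy": 0, "wz": 0}
    - {"x": -0.003, "y": 0.011, "z": 0.03, "wx": 0, "wy": 0, "wz": 0}
    - {"x": -0.003, "y": 0.011, "z": 0.05, "wx": 0, "wy": 0, "wz": 0}
    - {"x": -0.003, "y": 0.011, "z": 0.07, "wx": 0, "wy": 0, "wz": 0}
    - {"x": -0.003, "y": 0.011, "z": 0.09, "wx": 0, "wy": 0, "wz": 0}
    - {"x": -0.003, "y": 0.011, "z": 0.105, "wx": 0, "wy": 0, "wz": 0}
    - {"x": -0.003, "y": 0.011, "z": 0.12, "wx": 0, "wy": 0, "wz": 0}
    - {"x": -0.003, "y": 0.011, "z": 0.13, "wx": 0, "wy": 0, "wz": 0}
    - {"x": -0.003, "y": 0.011, "z": 0.13, "wx": 0, "wy": 0, "wz": 0}

```text
t: 17.67
eef_pos: [0.5635, -0.0279, 0.1262]
tool_rot: [0.001, 0.996, 0.089, -0.001]
contact_force: [-0.2, -0.7, -5.7]
gripper_width: 0.524
```

Call:
jog_arm:
  plan:
    - {"x": 0, "y": 0, "z": 0.01, "wx": 0, "wy": 0, "wz": 0}
    - {"x": 0, "y": 0, "z": 0.02, "wx": 0, "wy": 0, "wz": 0}
    - {"x": 0, "y": 0, "z": 0.03, "wx": 0, "wy": 0, "wz": 0}
    - {"x": 0, "y": 0, "z": 0.04, "wx": 0, "wy": 0, "wz": 0}
    - {"x": 0, "y": 0, "z": 0.05, "wx": 0, "wy": 0, "wz": 0}
    - {"x": 0, "y": 0, "z": 0.05, "wx": 0, "wy": 0, "wz": 0}

```text
t: 18.17
eef_pos: [0.5632, -0.028, 0.1157]
tool_rot: [0.001, 0.996, 0.089, -0.001]
contact_force: [0.4, -0.7, -5.7]
gripper_width: 0.521
```

Call:
jog_arm:
  plan:
    - {"x": 0, "y": 0, "z": 0.01, "wx": 0, "wy": 0, "wz": 0}
    - {"x": 0, "y": 0, "z": 0.02, "wx": 0, "wy": 0, "wz": 0}
    - {"x": 0, "y": 0, "z": 0.03, "wx": 0, "wy": 0, "wz": 0}
    - {"x": 0, "y": 0, "z": 0.04, "wx": 0, "wy": 0, "wz": 0}
    - {"x": 0, "y": 0, "z": 0.04, "wx": 0, "wy": 0, "wz": 0}

```text
t: 18.58
eef_pos: [0.5629, -0.0281, 0.1072]
tool_rot: [0.001, 0.996, 0.089, -0.001]
contact_force: [-0.1, -0.5, -5.9]
gripper_width: 0.519
```

Lugs are in the keyways with no contact force. I continue to home.

Call:
jog_arm:
  plan:
    - {"x": 0, "y": 0, "z": 0.01, "wx": 0, "wy": 0, "wz": 0}
    - {"x": 0, "y": 0, "z": 0.02, "wx": 0, "wy": 0, "wz": 0}
    - {"x": 0, "y": 0, "z": 0.03, "wx": 0, "wy": 0, "wz": 0}
    - {"x": 0, "y": 0, "z": 0.035, "wx": 0, "wy": 0, "wz": 0}
    - {"x": 0, "y": 0, "z": 0.035, "wx": 0, "wy": 0, "wz": 0}

```text
t: 19.0
eef_pos: [0.5627, -0.0281, 0.0999]
tool_rot: [0.001, 0.996, 0.089, -0.002]
contact_force: [0.4, 0.2, -5.7]
gripper_width: 0.526
```

Call:
jog_arm:
  plan:
    - {"x": 0, "y": 0, "z": 0.008, "wx": 0, "wy": 0, "wz": 0}
    - {"x": 0, "y": 0, "z": 0.016, "wx": 0, "wy": 0, "wz": 0}
    - {"x": 0, "y": 0, "z": 0.02, "wx": 0, "wy": 0, "wz": 0}
    - {"x": 0, "y": 0, "z": 0.02, "wx": 0, "wy": 0, "wz": 0}

```text
t: 19.33
eef_pos: [0.5626, -0.0281, 0.0957]
tool_rot: [0.0, 0.996, 0.089, -0.002]
contact_force: [-0.2, -0.4, -5.1]
gripper_width: 0.524
```

Call:
jog_arm:
  plan:
    - {"x": 0, "y": 0, "z": 0.008, "wx": 0, "wy": 0, "wz": 0}
    - {"x": 0, "y": 0, "z": 0.014, "wx": 0, "wy": 0, "wz": 0}
    - {"x": 0, "y": 0, "z": 0.018, "wx": 0, "wy": 0, "wz": 0}
    - {"x": 0, "y": 0, "z": 0.018, "wx": 0, "wy": 0, "wz": 0}

```text
t: 19.67
eef_pos: [0.5627, -0.0281, 0.0954]
tool_rot: [0.001, 0.996, 0.089, -0.002]
contact_force: [-12.9, -1.5, 25.6]
gripper_width: 0.525
```

Call:
jog_arm:
  plan:
    - {"x": 0, "y": 0, "z": 0, "wx": 0, "wy": 0, "wz": 0}
    - {"x": 0, "y": 0, "z": 0, "wx": 0, "wy": 0, "wz": 0}
    - {"x": 0, "y": 0, "z": 0, "wx": 0, "wy": 0, "wz": 0}
    - {"x": 0, "y": 0, "z": 0, "wx": 0, "wy": 0, "wz": 0}
    - {"x": 0, "y": 0, "z": 0, "wx": 0, "wy": 0, "wz": 0}
    - {"x": 0, "y": 0, "z": 0, "wx": 0, "wy": 0, "wz": 0}
    - {"x": 0, "y": 0, "z": -0.1, "wx": 0, "wy": 0, "wz": 0}
    - {"x": 0, "y": 0, "z": -0.25, "wx": 0, "wy": 0, "wz": 0}
    - {"x": 0, "y": 0, "z": -0.45, "wx": 0, "wy": 0, "wz": 0}
    - {"x": 0, "y": 0, "z": -0.65, "wx": 0, "wy": 0, "wz": 0}
    - {"x": 0, "y": 0, "z": -0.75, "wx": 0, "wy": 0, "wz": 0}
    - {"x": 0, "y": 0, "z": -0.75, "wx": 0, "wy": 0, "wz": 0}
  hand: 1

```text
t: 20.67
eef_pos: [0.5662, -0.0271, 0.2508]
tool_rot: [0.002, 0.996, 0.089, 0.003]
contact_force: [0.6, 0.0, -0.1]
gripper_width: 1.004
```

```bash
python3 - <<'E'
from h import *
o=monitor.get_obs(); print(o["eef_pos"].round(4),o["contact_force"].round(1))
im,k=snap("wrist","w8.png"); a,b=snap("scene","s8.png")
for c,kk in(("wrist",k),("scene",b)):
    for t,p in(("head",[.5635,-.028,.125]),("punch",[.5635,-.028,.07])): print(c,t,proj(kk,p).round(1),[(d["location"],round(d["confidence"],2)) for d in finder.place_of(c,t)[:2]])
f=lambda p:proj(k,p).round(0)
x,y=proj(b,[.563,-.028,.1]).astype(int)
c=a[y-50:y+50,x-65:x+65]; x,y=proj(k,[.563,-.028,.08]).astype(int); c2=im[y-75:y+75,x-98:x+98]
cv2.imwrite("pics/w8c.png",cv2.cvtColor(np.hstack([cv2.resize(c,(400,308),interpolation=2),cv2.resize(c2,(400,308),interpolation=2)]),cv2.COLOR_RGB2BGR))
E
```

```text
[ 0.5662 -0.0271  0.2508] [ 0.6  0.  -0.1]
wrist head [256. 189.] [([252.6, 185.8], 0.62)]
wrist punch [255.6 173.6] [([257.5, 170.1], 0.72)]
scene head [228.9 178.4] [([228.3, 182.5], 0.79), ([385.6, 256.1], 0.77)]
scene punch [229.8 193.4] [([230.9, 195.4], 0.9), ([418.6, 282.7], 0.76)]
```

View pics/w8c.png

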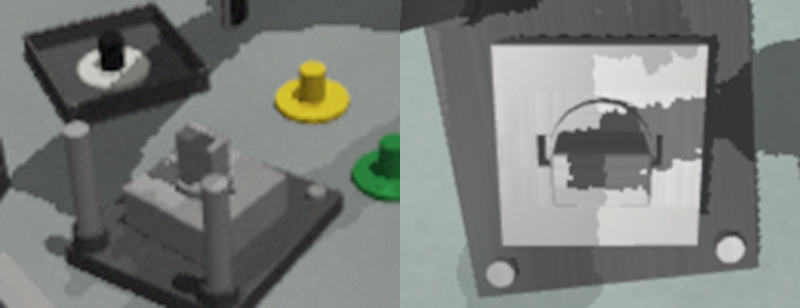

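The collar looks flush and the slot ends show beyond it. To confirm the seating height I'll touch the head top lightly with shut fingers.

Call:
jog_arm:
  plan:
    - {"x": -0.01, "y": 0, "z": 0, "wx": 0, "wy": 0, "wz": 0}
    - {"x": -0.01, "y": 0, "z": 0, "wx": 0, "wy": 0, "wz": 0}
    - {"x": -0.01, "y": 0, "z": 0, "wx": 0, "wy": 0, "wz": 0}
    - {"x": -0.01, "y": 0, "z": 0, "wx": 0, "wy": 0, "wz": 0}
    - {"x": -0.01, "y": 0, "z": 0.1, "wx": 0, "wy": 0, "wz": 0}
    - {"x": -0.01, "y": 0, "z": 0.2, "wx": 0, "wy": 0, "wz": 0}
    - {"x": -0.01, "y": 0, "z": 0.3, "wx": 0, "wy": 0, "wz": 0}
    - {"x": -0.01, "y": 0, "z": 0.4, "wx": 0, "wy": 0, "wz": 0}
    - {"x": -0.01, "y": 0, "z": 0.47, "wx": 0, "wy": 0, "wz": 0}
    - {"x": -0.01, "y": 0, "z": 0.5, "wx": 0, "wy": 0, "wz": 0}
    - {"x": -0.01, "y": 0, "z": 0.5, "wx": 0, "wy": 0, "wz": 0}
  hand: -1
  grip_force: 20

```text
t: 21.88
eef_pos: [0.5588, -0.0285, 0.1424]
tool_rot: [0.001, 0.996, 0.089, -0.004]
contact_force: [0.1, 0.1, -0.1]
gripper_width: 0.0
```

Call:
jog_arm:
  plan:
    - {"x": 0, "y": 0, "z": 0.03, "wx": 0, "wy": 0, "wz": 0}
    - {"x": 0, "y": 0, "z": 0.06, "wx": 0, "wy": 0, "wz": 0}
    - {"x": 0, "y": 0, "z": 0.08, "wx": 0, "wy": 0, "wz": 0}
    - {"x": 0, "y": 0, "z": 0.09, "wx": 0, "wy": 0, "wz": 0}
    - {"x": 0, "y": 0, "z": 0.1, "wx": 0, "wy": 0, "wz": 0}
    - {"x": 0, "y": 0, "z": 0.11, "wx": 0, "wy": 0, "wz": 0}

```text
t: 22.38
eef_pos: [0.559, -0.0285, 0.1248]
tool_rot: [0.002, 0.996, 0.089, -0.004]
contact_force: [-21.3, -1.1, 57.7]
gripper_width: 0.001
```

Contact came at z = 0.1248, and a fully seated head top is at 0.125, so it is home. I back off and do a last check.

Call:
jog_arm:
  plan:
    - {"x": 0, "y": 0, "z": -0.1, "wx": 0, "wy": 0, "wz": 0}
    - {"x": 0, "y": 0, "z": -0.3, "wx": 0, "wy": 0, "wz": 0}
    - {"x": 0, "y": 0, "z": -0.5, "wx": 0, "wy": 0, "wz": 0}
    - {"x": 0, "y": 0, "z": -0.7, "wx": 0, "wy": 0, "wz": 0}
    - {"x": 0, "y": 0, "z": -0.7, "wx": 0, "wy": 0, "wz": 0}
    - {"x": 0, "y": 0, "z": -0.7, "wx": 0, "wy": 0, "wz": 0}

```text
t: 22.88
eef_pos: [0.5618, -0.0275, 0.2678]
tool_rot: [0.003, 0.996, 0.088, -0.001]
contact_force: [-0.5, 0.7, -0.8]
gripper_width: -0.002
```

```bash
python3 - <<'E'
from h import *
o=monitor.get_obs(); print(o["eef_pos"].round(4),o["contact_force"].round(1))
im,k=snap("wrist"); a,b=snap("scene")
x,y=proj(b,[.563,-.028,.1]).astype(int)
c=a[y-80:y+80,x-104:x+104]; x,y=proj(k,[.563,-.028,.08]).astype(int); c2=im[y-75:y+75,x-98:x+98]
cv2.imwrite("pics/w9c.png",cv2.cvtColor(np.hstack([cv2.resize(c,(400,308),interpolation=2),cv2.resize(c2,(400,308),interpolation=2)]),cv2.COLOR_RGB2BGR))
E
```

```text
[ 0.5618 -0.0275  0.2678] [-0.5  0.7 -0.8]
```

View pics/w9c.png

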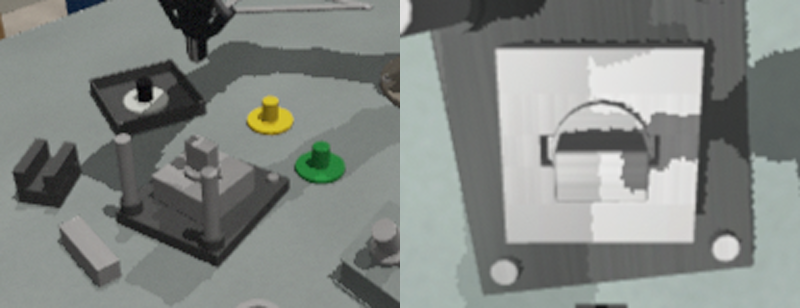

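The punch is seated and released, the cover lies flat knob up in the tray, and the arm is clear.

```bash
python3 -c "
from station import bot; print(bot.hand_in())"
```

```text
the job is handed in; nothing more can be done
None
```

The cover is flat and knob up in the tray, and the punch sits fully home in the die, released. I handed the job in at about 23 s of the 67 s allowed.

- **Insertion:** I set the punch to the slot angle measured in the picture (0.178 rad) before lowering it. The lugs went straight into the keyways with no measurable contact, so no searching turn was needed. It met a hard stop at the die face with about 31 N.
- **Seating check:** Touching the head top with shut fingers gave contact at z = 0.1248 m, against 0.125 m for a collar flush on the die.
- **Last pictures:** The collar lies on the die, the cover is in the tray, and the arm is clear with about 0 N on it. I never touched the plug, V-block, sleeve, bar or look-alikes.
- **What was off:** That touch on the head was harder than I meant. The wrist read about 58 N downward and 21 N sideways, applied through the fingertips and below the 120 N wrist limit. One picture estimate of how high the jaws gripped the punch was 3–4 mm off; the contact heights settled it.

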